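# Poke a sunken vial up out of a chill block on the push-out stand

### The job

The short vial has sunk below the top of the aluminium chill block and cannot be pinched: take the block to the push-out stand, feel for the post with the access hole under the short vial, and press the block steadily, without forcing it, down flat on the stand's plate so that the post pokes the vial up past its spring pads. Then draw the vial out and set it down gently, upright, on the free floor of the white basket with the two cartons. Leave the block flat on the stand with both tall vials still home in their pockets, and do not disturb the other goods on the counter.

Things in the scene. Friction and masses are not known exactly. Their poses are not given: they have to be found in the camera images.
- block: Loose aluminium chill block, 114 mm long (its x) x 36 wide (its y) x 49 high, 0.35 to 0.47 kg. Origin: centre of the underside, z up. Three round pockets in a row at x = -38, 0 and +38 mm (y = 0), 23.5 mm wide, floor 6 mm thick. Through the floor, centred under each pocket, a 9 mm access hole.
- block_top (a point): Centre of the block's upper face, 49 mm above its underside. Low in each pocket (14 to 20 mm above the underside) two steel spring pads grip the vial: pushing it up takes about 4 to 11 N until it has risen 12 to 14 mm, then it is free. A vial still in its pads brings the block along when pulled.
- vial: The short vial: amber glass injection vial, body diameter 22 mm, 40 mm high, crimped metal cap diameter 20 and 8.5 mm tall on a 13 mm neck (2 mm of it shows), 20 g. Origin: centre of its underside, z up. At the start it stands in one of the three pockets, underside on the pocket floor, its cap 3 mm below the block's top.
- tall_a: A tall vial, same make, body diameter 22 mm, 58 mm high, 29 g. Origin: centre of its underside. In another pocket, standing 15 mm proud of the block's top.
- tall_b: The other tall vial, like tall_a, in the remaining pocket.
- stand: Push-out stand, fixed to the counter: steel plate 220 mm long (its x) x 92 wide (its y) x 10 mm thick. Origin: centre of its underside, z up. A slot runs along x in the middle (y = 0) with one upright post in it. A block flat on the plate has its underside 10 mm above this origin, and the post holds its vial 20 mm up in the pocket, cap 17 mm proud.
- stand_mid (a point): Middle of the plate's upper face. The post: round steel, 6 mm thick, flat top with a slight chamfer, standing 26 mm above the plate, clamped firmly somewhere in the slot up to 16 mm either way along the stand's x from this point (y = 0). Its place is not measured: find it by sight or feel. Over 40 N of block on stand, or 25 N of vial on post, is forcing.
- basket: Low white perforated basket, fixed to the counter, outside 180 (its x) x 130 (its y) x 40 mm high, walls and floor 4 mm thick, with a rim 8 mm wider all round. Origin: centre of its underside, z up. Two cartons lie stacked, up to 47 mm high, at its +x end (x above 28 mm); the floor from x = -86 to 28 mm is free.
- carton_up: Bystander, loose: upright medicine carton 42 x 62 x 85 mm high. Origin: middle of its underside. To be left alone.
- carton_flat: Bystander, loose: flat medicine carton 60 x 115 x 26 mm high. Origin: middle of its underside. To be left alone.
- tablet_jar: Bystander, loose: round amber tablet jar, diameter 52, 85 mm high. Origin: middle of its underside. To be left alone.
- saline: Bystander, loose: clear plastic bottle, diameter 66, 165 mm high. Origin: middle of its underside. To be left alone.
- spatula: Bystander, loose: tablet spatula lying down, 160 mm long, 16 wide, 6 high, long axis x. Origin: middle of its underside. To be left alone.
- marker: Bystander, loose: capped marker pen lying down, 135 mm long, 16 mm thick, long axis x. Origin: middle of its underside. To be left alone.
- carton_pair: Bystander, loose: flat medicine carton 46 x 100 x 34 mm high. Origin: middle of its underside. To be left alone.
There are look-alikes about, which are no part of the job. What is shaped like the basket but pink is not meant.

How it is judged:
By the outcome, as a careful person would: the job done as asked, in the order asked, and still so for the second after the job is handed in, with the robot touching nothing.
It also fails if it takes over 72 s, if anything falls off the work surface, if the arm or the gripper's body presses on something with over 40 N, if the wrist force passes 120 N, or if a joint passes its speed limit or range.

### The arm

A 6-joint arm with a two-finger parallel gripper is mounted at the origin on the work surface. World frame = base frame: x ahead of the robot, y to its left, z up, the work surface at z = 0. Lengths are in m, angles in rad, forces in N, time in s.
With the tool pointing down it reaches from about 0.225 to 0.725 m from the base axis. Payload 3.1 kg.
Tool frame: the origin (TCP) lies on the mounting face of the last link; the fingertips stand 173 mm ahead of it and the grasp point (between the pads) lies 155 mm ahead of it; x points along the fingers, z is the direction in which the jaws open and shut, and the axes are right-handed (so a half turn about x gives the same grasp; the last joint's range is limited). The gripper opens to 85 mm and grips with 20 to 120 N. Pads are 22 mm wide; open, the fingers measure 114 mm over their backs; the gripper's body (76 mm by 85 mm) begins 54 mm behind the grasp point. The pads swing forward as they close: fully open they stand 13 mm farther back than shut.
Start: joints at [1.143, 0.048, 0.099, 1.622, 0, 1.443], TCP at [0.155, 0.502, 0.405] pointing down, gripper open.
Joint ranges: [-2.91, 2.91], [-0.99, 1.94], [-1.21, 1.42], [-2.12, 2.29], [-1.49, 1.47], [-3.14, 3.14]. Speed limits (rad/s): [2.79, 2.79, 3.14, 3.14, 3.14, 3.14].

### API

Orientations are given as a rotation vector (axis times angle).
In Python, from station import robot gives the robot as it stands.
- The arm moves only by the shell command python3 -m jog 'ROWS'. ROWS is JSON, a list of rows, each an object of numbers: "x", "y", "z": the shift along the tool's x, y, z normalised to -1 to 1, where 1 is 0.4 m; "spin": the turn about the tool's x normalised to -1 to 1, where 1 is 45 degrees; "grip": the opening, from 0 (shut) to 1 (fully open). In form: [{"x": .., "y": .., "z": .., "spin": .., "grip": ..}, ...]. A call has 1 to 5 rows; each row is the pose to reach, as a shift and turn from the pose commanded when the call began, along the tool's axes at that moment; what a row does not reach only later rows make up. A row lasts 1/12 s, in which the tool goes at most 41.7 mm and 7.16 degrees, less where a joint would pass 70% of its speed; a pose out of reach is approached as far as the arm can. A call with a number of a shift or a turn outside -1 to 1 is refused whole. A call with a gripper value outside its range is refused whole. The fingers move at their own pace and stop on an object; the grip force is fixed at half the most. Time passes only in rows, so rows that repeat a pose let the fingers close. It gives the time, the measured TCP pose, the force and the opening at its end, in the units of the state.
- robot.get_obs(): the state, without advancing time (a new reading comes with each control period).
- robot.grab_frame(name): name is "side" or "top" or "wrist"; returns the picture (480x640x3 uint8, red, green, blue); there is no depth.
- robot.calibration(name): a dict with "vertical_fov" (degrees; the focal length in pixels is half the picture's height over the tangent of half this angle, whatever the lens; pixels are square), "cx", "cy" (the principal point, pixels), "world_to_cam" (4x4, takes a point from world to camera coordinates). Camera axes: x right, y down, z forward; pixel columns grow to the right and rows downward; lengths in m; the calibration is good to about 2 mm. A picture is of the moment at which its call begins: read the wrist's pose just before it. calibration takes no time and is no camera call; for the wrist camera it gives the pose at the moment of the call.
- robot.close_job(): hands the job in, once; it reports no verdict.
Trained networks look in the newest picture that a camera, given by its name, has taken for a name from the list of things; names that differ only in an ending like _2 or _b are one class to them, and where a whole thing is asked for, a point or a joint stands for the part that bears it (a point fixed in the world has none). Each returns a list of dicts, best first, with "p" (0 to 1); they miss things now and then, are a little off and sometimes report something else, mostly with a low value. They report only what shows in the picture. A call takes as long as a camera call. They do not tell look-alikes from the thing itself.
- robot.regions_of(thing, camera): "region" (480x640 bool, what is visible of it) and "rect" ([left, top, width, height] in pixels, round what is visible of it).
The state is a dict: "clock": time; "joint_pos": joint angles; "joint_vel": joint speeds; "joint_torque": joint torques, N m; "tool_pos": TCP position; "tcp_rot": TCP orientation; "wrist_force": force on the tool from outside, world axes, zero at the start; "torque": the same for the moment, N m; "width": finger opening in m.
Only numpy, scipy, OpenCV 4.12 (cv2) and the standard library are available. Lean on these libraries where they do the work, as an engineer would, in place of code of your own. Each camera call takes 0.05 s, during which the arm holds its last target. There are 200 camera calls.

## Working session

There is one attempt and no reset: what is moved stays moved. The work goes in short steps, Python scripts to look and compute and a shell command to move; the robot and the scene stay as the last step left them, time stands still between calls to the robot, and variables do not carry over. Pictures are saved under pics/ and viewed, about 8 in all and at most 12, crops included, and the job is handed in when it is done.

```bash
mkdir -p pics; ls; python3 - <<'E'
from station import robot
import cv2,numpy as np
o=robot.get_obs();print(o)
ims=[]
for c in("top","side"):
    im=robot.grab_frame(c);k=robot.calibration(c);print(c,k)
    cv2.imwrite(f"pics/{c}0.png",im[...,::-1])
    for n in("block","vial","tall_a","stand","basket"):
        for r in robot.regions_of(n,c)[:3]:
            ys,xs=np.nonzero(r["region"]);print(c,n,round(r["p"],2),r["rect"],xs.mean().round(1),ys.mean().round(1))
E
```

```text
pics
{'clock': 0.0, 'joint_pos': array([1.14318282e+00, 4.87572965e-02, 9.75543014e-02, 1.62199669e+00,
       3.59806781e-05, 1.44299902e+00]), 'joint_vel': array([ 1.33234327e-03,  3.36906527e-04, -1.97792954e-04, -2.20134056e-04,
       -8.76503233e-05, -1.21689361e-04]), 'joint_torque': array([-2.64591172e-04, -3.38779628e+01,  3.20016897e+01,  2.02689454e-02,
       -2.01289768e-04,  3.91688772e-06]), 'tool_pos': array([0.15497363, 0.50138512, 0.40349144]), 'tcp_rot': array([-0.9868092 ,  1.33842108,  0.98492079]), 'wrist_force': array([ 0.98025828,  0.4077936 , -0.25692613]), 'torque': array([-0.00686808,  0.06256149, -0.03649883]), 'width': 0.08576042612047176}
top {'vertical_fov': 48.752076953771095, 'cx': 317.09595406259285, 'cy': 242.07524164592635, 'world_to_cam': array([[-0.00226153, -0.99998164,  0.00562185, -0.10791886],
       [-0.99342562,  0.00160317, -0.11446818,  0.57904036],
       [ 0.11445706, -0.00584376, -0.99341101,  1.05661161],
       [ 0.        ,  0.        ,  0.        ,  1.        ]])}
top block 0.71 [129.7, 235.4, 29.6, 56.1] 142.0 262.4
top vial 0.47 
[... 355 characters left out ...]
60.0 371.5
side {'vertical_fov': 48.840062028264626, 'cx': 311.46652479969157, 'cy': 238.55954931951496, 'world_to_cam': array([[-0.9959486 , -0.08969254, -0.00645204,  0.54417324],
       [-0.05252163,  0.63843914, -0.76787821,  0.13821314],
       [ 0.07299218, -0.76442836, -0.64056337,  0.91528763],
       [ 0.        ,  0.        ,  0.        ,  1.        ]])}
side block 0.92 [256.2, 391.7, 87.9, 60.1] 299.2 423.6
side vial 0.62 [266.0, 403.1, 16.7, 10.7] 273.8 407.8
side tall_a 0.83 [321.3, 407.0, 15.5, 21.4] 327.0 416.3
side tall_a 0.74 [291.1, 402.0, 13.0, 18.6] 299.8 410.1
side basket 0.63 [380.1, 353.3, 157.9, 101.4] 455.8 404.8
side basket 0.6 [304.2, 171.3, 96.8, 56.9] 352.2 200.1
```

View pics/top0.png

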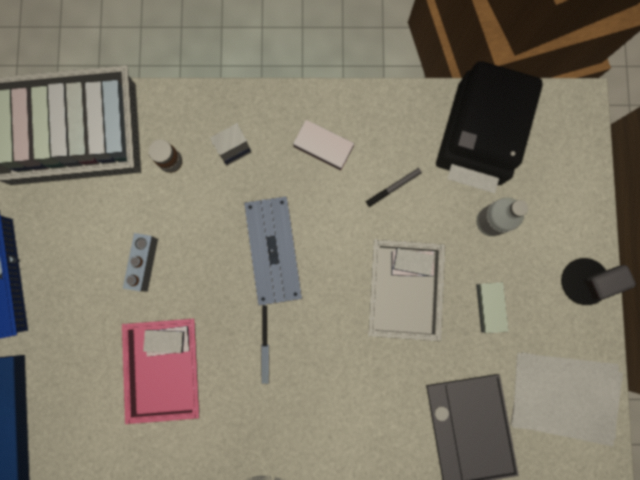

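View pics/side0.png

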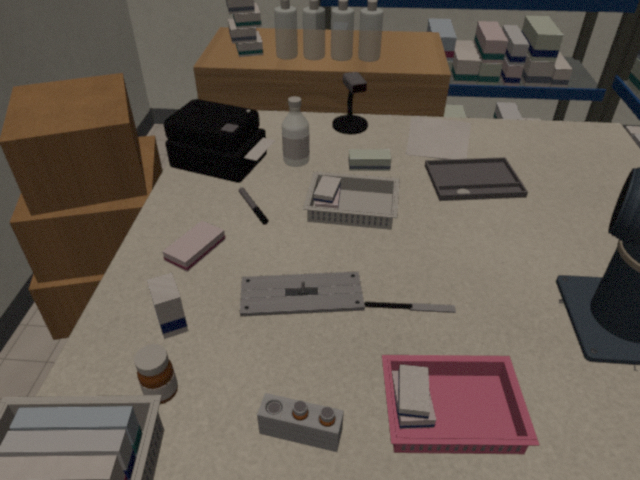

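```bash
cat > h.py <<'E'
from station import robot
import cv2,numpy as np
from scipy.spatial.transform import Rotation as R
def ray(c,k):
    f=240/np.tan(np.radians(k["vertical_fov"])/2);T=k["world_to_cam"];return f,T
def px2w(u,v,z,k):
    f,T=ray(None,k);d=T[:3,:3].T@np.array([(u-k["cx"])/f,(v-k["cy"])/f,1]);c=-T[:3,:3].T@T[:3,3]
    return c+d*(z-c[2])/d[2]
def w2px(p,k):
    f,T=ray(None,k);q=T[:3,:3]@np.asarray(p)+T[:3,3];return np.array([k["cx"]+f*q[0]/q[2],k["cy"]+f*q[1]/q[2]])
def pose():
    o=robot.get_obs();return o["tool_pos"],R.from_rotvec(o["tcp_rot"]).as_matrix(),o
def plan(target,jaw=None):
    """target: world TCP; jaw: world angle of jaw axis (rad). prints normalised shift and spin"""
    p,M,o=pose();s=M.T@(np.asarray(target)-p)/0.4
    out=dict(zip("xyz",s.round(4)))
    if jaw is not None:
        a=np.array([np.cos(jaw),np.sin(jaw),0]);b=M.T@a
        th=np.arctan2(-b[1],b[2]);th=(th+np.pi/2)%np.pi-np.pi/2   # rot about x: z->(-sin,cos)
        out["spin"]=round(np.degrees(th)/45,4)
    print("t",round(o["clock"],2),"tcp",p.round(4),"jawang",np.degrees(np.arctan2(M[1,2],M[0,2])).round(2),"F",o["wrist_force"].round(1),"w",round(o["width"],4),out)
    return out
E
python3 - <<'E'
from h import *
k=robot.calibration("top");s=robot.calibration("side")
print("block top",px2w(141.5,258,.049,k),"sv top",px2w(141.3,243.7,.046,k),px2w(273.8,407.8,.046,s))
print("tallA top",px2w(132.6,280.5,.06,k),"mid",px2w(137,262,.06,k), "side:",px2w(327,413,.06,s),px2w(299.5,407,.06,s))
for u,v in((246,200),(288,197),(300,301),(262,304)):print("stand c",px2w(u,v,.01,k))
print("stand mid",px2w(272.8,250.7,.01,k))
for u,v in((376,243),(441,244),(436,338),(372,335)):print("basket rim",px2w(u,v,.04,k))
for u,v in((303,283),(303,293)):print("post?",px2w(u,v,.036,s),px2w(u,v,.01,s))
p,M,o=pose();print(M.round(3));kw=robot.calibration("wrist");T=kw["world_to_cam"];print("wristcam pos",-T[:3,:3].T@T[:3,3],T[2,:3],kw["vertical_fov"])
im=cv2.imread("pics/side0.png")[250:330,220:390];a=cv2.resize(im,None,fx=4.4,fy=4.4,interpolation=2);cv2.imwrite("pics/stand.png",a)
E
```

```text
block top [0.54527232 0.24549539 0.049     ] sv top [0.57465195 0.24791627 0.046     ] [0.57569372 0.25409982 0.046     ]
tallA top [0.49950342 0.25796548 0.06      ] mid [0.53634091 0.25058565 0.06      ] side: [0.50118895 0.26454071 0.06      ] [0.53903758 0.2586398  0.06      ]
stand c [0.67160992 0.04139833 0.01      ]
stand c [ 0.67797772 -0.04762197  0.01      ]
stand c [ 0.45846488 -0.07340979  0.01      ]
stand c [0.45245793 0.00537347 0.01      ]
stand mid [ 0.56347904 -0.01620205  0.01      ]
basket rim [ 0.57598752 -0.22956815  0.04      ]
basket rim [ 0.57371035 -0.36273129  0.04      ]
basket rim [ 0.38394272 -0.34716637  0.04      ]
basket rim [ 0.39021546 -0.21874982  0.04      ]
post? [ 0.56154323 -0.0037241   0.036     ] [ 0.56466052 -0.02988255  0.01      ]
post? [0.55903446 0.02075851 0.036     ] [ 0.56205291 -0.00443539  0.01      ]
[[ 0.    -0.955  0.295]
 [ 0.     0.295  0.955]
 [-1.     0.     0.   ]]
wristcam pos [0.08507069 0.52367074 0.37241475] [ 0.27463122 -0.08396604 -0.9578765 ] 67.81199617477652
```

View pics/stand.png

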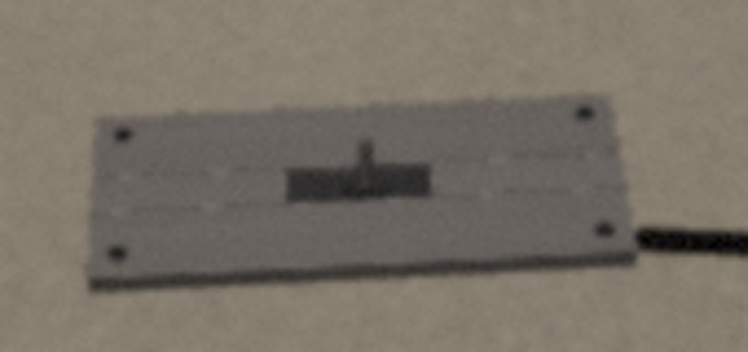

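```bash
python3 -c "
from h import *
plan([.5623,.2517,.30],np.radians(82.4))"
```

```text
t 0.6 tcp [0.1551 0.5016 0.4047] jawang 72.82 F [ 0.2  0.1 -0.1] w 0.0854 {'x': np.float64(0.2618), 'y': np.float64(-1.1572), 'z': np.float64(-0.2962), 'spin': np.float64(-0.2128)}
```

```bash
python3 -m jog '[{"x":0.11,"y":-0.5,"z":-0.13,"spin":-0.21,"grip":1},{"x":0.11,"y":-0.5,"z":-0.13,"spin":-0.21,"grip":1},{"x":0.11,"y":-0.5,"z":-0.13,"spin":-0.21,"grip":1},{"x":0.11,"y":-0.5,"z":-0.13,"spin":-0.21,"grip":1},{"x":0.11,"y":-0.5,"z":-0.13,"spin":-0.21,"grip":1}]'; python3 -c "
from h import *
plan([.5623,.2517,.30],np.radians(82.4))"
```

```text
clock: 1.02
tool_pos: [0.3261, 0.3954, 0.3621]
tcp_rot: [-1.11, 1.269, 1.11]
wrist_force: [0.7, 0.8, -0.8]
width: 0.0855
t 1.02 tcp [0.3261 0.3954 0.3621] jawang 82.32 F [ 0.7  0.8 -0.8] w 0.0855 {'x': np.float64(0.1553), 'y': np.float64(-0.6332), 'z': np.float64(-0.2771), 'spin': np.float64(-0.0019)}
```

```bash
python3 -m jog '[{"x":0.155,"y":-0.63,"z":-0.277},{"x":0.155,"y":-0.63,"z":-0.277},{"x":0.155,"y":-0.63,"z":-0.277},{"x":0.155,"y":-0.63,"z":-0.277},{"x":0.155,"y":-0.63,"z":-0.277}]' | head -2; python3 -c "
from h import *
plan([.5623,.2517,.30],np.radians(82.4))"
```

```text
t 1.02 tcp [0.3261 0.3954 0.3621] jawang 82.32 F [ 0.7  0.8 -0.8] w 0.0855 {'x': np.float64(0.1553), 'y': np.float64(-0.6332), 'z': np.float64(-0.2771), 'spin': np.float64(-0.0019)}invalid input at $[0]: expected keys x, y, z, spin, grip
```

```bash
python3 -m jog '[{"x":0.155,"y":-0.63,"z":-0.277,"spin":0,"grip":1},{"x":0.155,"y":-0.63,"z":-0.277,"spin":0,"grip":1},{"x":0.155,"y":-0.63,"z":-0.277,"spin":0,"grip":1},{"x":0.155,"y":-0.63,"z":-0.277,"spin":0,"grip":1},{"x":0.155,"y":-0.63,"z":-0.277,"spin":0,"grip":1}]' | head -2; python3 -c "
from h import *
plan([.5623,.2517,.30],np.radians(82.4))"
```

```text
clock: 1.43
tool_pos: [0.4998, 0.289, 0.3162]
t 1.43 tcp [0.4998 0.289  0.3162] jawang 82.26 F [0.3 1.2 0.2] w 0.0854 {'x': np.float64(0.0404), 'y': np.float64(-0.1675), 'z': np.float64(-0.0713), 'spin': np.float64(-0.0031)}
```

```bash
python3 -m jog '[{"x":0.04,"y":-0.167,"z":-0.071,"spin":0,"grip":1},{"x":0.04,"y":-0.167,"z":-0.071,"spin":0,"grip":1},{"x":0.04,"y":-0.167,"z":-0.071,"spin":0,"grip":1},{"x":0.04,"y":-0.167,"z":-0.071,"spin":0,"grip":1}]' | head -2; python3 - <<'E'
from h import *
plan([.5623,.2517,.30],np.radians(82.4))
k=robot.calibration("wrist");im=robot.grab_frame("wrist");cv2.imwrite("pics/w1.png",im[...,::-1])
for n,z in(("block",.049),("vial",.046),("tall_a",.064)):
    for r in robot.regions_of(n,"wrist")[:3]:
        ys,xs=np.nonzero(r["region"]);print(n,round(r["p"],2),r["rect"],px2w(xs.mean(),ys.mean(),z,k).round(4))
        if n=="block":
            c=cv2.minAreaRect(np.c_[xs,ys].astype(np.float32));print(cv2.boxPoints(c))
T=k["world_to_cam"];np.save("k1.npy",k,allow_pickle=True)
E
```

```text
clock: 1.77
tool_pos: [0.5617, 0.2518, 0.299]
t 1.77 tcp [0.5617 0.2518 0.299 ] jawang 82.09 F [-0.6  0.5  0.6] w 0.0854 {'x': np.float64(-0.0026), 'y': np.float64(-0.0014), 'z': np.float64(0.0), 'spin': np.float64(-0.007)}
block 0.56 [295.2, 118.2, 60.0, 180.2] [0.5333 0.2581 0.049 ]
[[289.6715  294.8385 ]
 [295.07153 116.63853]
 [355.56146 118.47156]
 [350.16144 296.67154]]
vial 0.75 [309.7, 251.8, 27.5, 27.8] [0.5743 0.2515 0.046 ]
tall_a 0.69 [305.7, 133.8, 39.5, 36.1] [0.5    0.2635 0.064 ]
tall_a 0.64 [301.4, 194.6, 44.5, 42.8] [0.5355 0.2579 0.064 ]
```

View pics/w1.png

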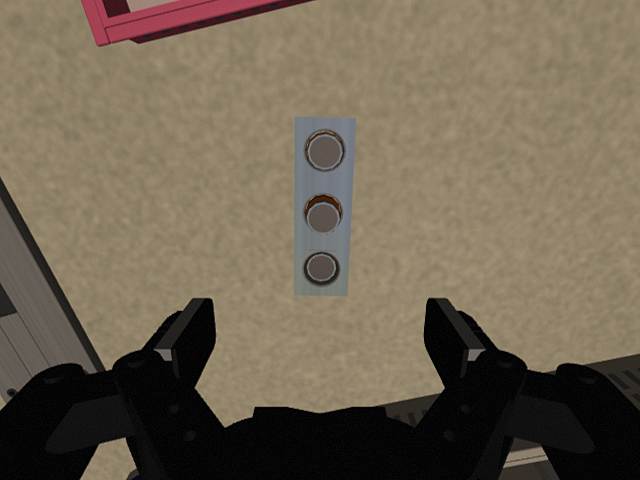

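```bash
python3 - <<'E'
from h import *
k=np.load("k1.npy",allow_pickle=True).item()
P=[px2w(u,v,.049,k) for u,v in((295,117.5),(356,118),(348.5,296),(294,296))]
for p in P:print(p.round(4))
c=np.mean(P,0);d=(P[2]+P[3]-P[0]-P[1])/2;print("c",c,"len",np.linalg.norm(d),np.degrees(np.arctan2(d[1],d[0])))
# the pocket rings at z=.049
for u,v in((324,151),(323,209),(321.5,268)):print(px2w(u,v,.049,k).round(4))
a=np.arctan2(d[1],d[0]);t=c+.024*np.array([np.cos(a),np.sin(a),0]);t[2]=.03+.155
print(t);plan(t,a+np.pi/2)
E
```

```text
[0.4798 0.2494 0.049 ]
[0.485  0.2844 0.049 ]
[0.5967 0.2671 0.049 ]
[0.5917 0.2309 0.049 ]
c [0.53830978 0.25794383 0.049     ] len 0.11322241977975336 -9.088883644568332
[0.5009 0.2635 0.049 ]
[0.5356 0.2582 0.049 ]
[0.5744 0.2519 0.049 ]
[0.56200844 0.25415264 0.185     ]
t 1.97 tcp [0.5598 0.2542 0.3012] jawang 82.37 F [ 0.5 -0.9 -1. ] w 0.0855 {'x': np.float64(0.2905), 'y': np.float64(-0.0053), 'z': np.float64(0.0004), 'spin': np.float64(0.0323)}
```

```bash
python3 -m jog '[{"x":0.1,"y":-0.003,"z":0,"spin":0.03,"grip":1},{"x":0.18,"y":-0.003,"z":0,"spin":0.03,"grip":1},{"x":0.25,"y":-0.003,"z":0,"spin":0.03,"grip":1},{"x":0.29,"y":-0.003,"z":0,"spin":0.03,"grip":1},{"x":0.29,"y":-0.003,"z":0,"spin":0.03,"grip":1}]'; python3 -c "
from h import *
plan([.562,.2542,.185],np.radians(80.9))"
```

```text
clock: 2.38
tool_pos: [0.5583, 0.2535, 0.1796]
tcp_rot: [-1.092, 1.288, 1.098]
wrist_force: [-0.6, -0.9, -0.6]
width: 0.0855
t 2.38 tcp [0.5583 0.2535 0.1796] jawang 81.05 F [-0.6 -0.9 -0.6] w 0.0855 {'x': np.float64(-0.0136), 'y': np.float64(-0.0087), 'z': np.float64(0.0031), 'spin': np.float64(0.0032)}
```

```bash
python3 -m jog '[{"x":0,"y":0,"z":0,"spin":0,"grip":0},{"x":0,"y":0,"z":0,"spin":0,"grip":0},{"x":0,"y":0,"z":0,"spin":0,"grip":0},{"x":0,"y":0,"z":0,"spin":0,"grip":0},{"x":0,"y":0,"z":0,"spin":0,"grip":0}]';python3 -m jog '[{"x":0,"y":0,"z":0,"spin":0,"grip":0},{"x":0,"y":0,"z":0,"spin":0,"grip":0}]'; python3 -c "
from h import *
plan([.562,.2542,.185],np.radians(80.9))"
```

```text
clock: 2.8
tool_pos: [0.5629, 0.2534, 0.1872]
tcp_rot: [-1.093, 1.276, 1.089]
wrist_force: [-0.6, -0.7, 7.4]
width: 0.0354
clock: 2.97
tool_pos: [0.563, 0.2533, 0.1872]
tcp_rot: [-1.093, 1.276, 1.089]
wrist_force: [-1.2, -0.4, 7.1]
width: 0.035
t 2.97 tcp [0.563  0.2533 0.1872] jawang 80.92 F [-1.2 -0.4  7.1] w 0.035 {'x': np.float64(0.0056), 'y': np.float64(0.0027), 'z': np.float64(0.0018), 'spin': np.float64(0.0005)}
```

```bash
python3 -m jog '[{"x":-0.04,"y":0,"z":0,"spin":0,"grip":0},{"x":-0.1,"y":0,"z":0,"spin":0,"grip":0},{"x":-0.16,"y":0,"z":0,"spin":0,"grip":0},{"x":-0.22,"y":0,"z":0,"spin":0,"grip":0},{"x":-0.27,"y":0,"z":0,"spin":0,"grip":0}]'; python3 -c "
from h import *
plan([.54,.12,.30],np.radians(80.9))"
```

```text
clock: 3.38
tool_pos: [0.5615, 0.253, 0.2925]
tcp_rot: [-1.091, 1.281, 1.092]
wrist_force: [0.5, 0.2, -5.3]
width: 0.0355
t 3.38 tcp [0.5615 0.253  0.2925] jawang 80.91 F [ 0.5  0.2 -5.3] w 0.0355 {'x': np.float64(-0.0185), 'y': np.float64(0.0007), 'z': np.float64(-0.3368), 'spin': np.float64(0.0003)}
```

```bash
python3 -m jog '[{"x":-0.01,"y":0,"z":-0.08,"spin":-0.1,"grip":0},{"x":-0.018,"y":0,"z":-0.17,"spin":-0.2,"grip":0},{"x":-0.018,"y":0,"z":-0.26,"spin":-0.3,"grip":0},{"x":-0.018,"y":0,"z":-0.34,"spin":-0.38,"grip":0},{"x":-0.018,"y":0,"z":-0.34,"spin":-0.38,"grip":0}]'; python3 - <<'E'
from h import *
import time
plan([.54,.12,.30],np.radians(98))
k=robot.calibration("wrist");im=robot.grab_frame("wrist");cv2.imwrite("pics/w2.png",im[...,::-1]);np.save("k2.npy",k,allow_pickle=True)
for r in robot.regions_of("stand","wrist")[:2]:print(r["p"],r["rect"])
k=robot.calibration("wrist");print((k["world_to_cam"]-np.load("k2.npy",allow_pickle=True).item()["world_to_cam"]).round(4)[:,3])
E
```

```text
clock: 3.8
tool_pos: [0.5391, 0.1138, 0.2981]
tcp_rot: [-1.31, 1.149, 1.31]
wrist_force: [-0.3, 0.4, -5.7]
width: 0.0352
t 3.8 tcp [0.5391 0.1138 0.2981] jawang 97.79 F [-0.3  0.4 -5.7] w 0.0352 {'x': np.float64(-0.0049), 'y': np.float64(-0.0043), 'z': np.float64(0.015), 'spin': np.float64(-0.0046)}
0.81 [57.4, 90.8, 164.9, 279.8]
[-0.0049 -0.0015 -0.0019  0.    ]
```

View pics/w2.png

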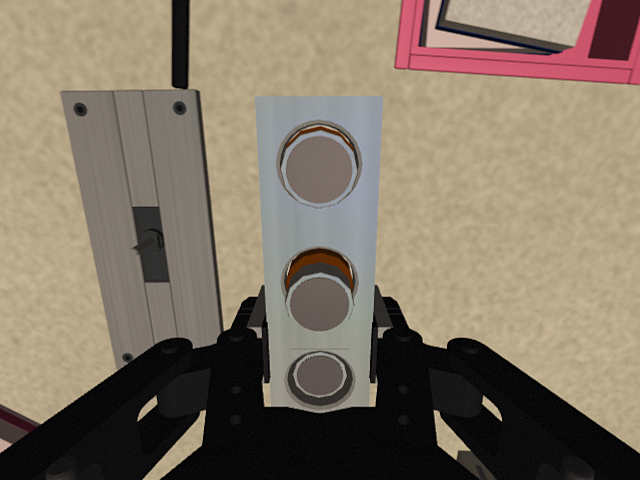

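```bash
python3 - <<'E'
from h import *
plan([.54,.12,.30],np.radians(98))
k=robot.calibration("wrist");im=robot.grab_frame("wrist");np.save("k3.npy",k,allow_pickle=True);cv2.imwrite("pics/w3.png",im[...,::-1])
a=cv2.resize(im[190:300,90:220],None,fx=4,fy=4,interpolation=2);b=cv2.resize(im[330:420,250:390],None,fx=2,fy=2,interpolation=2)
c=np.zeros((440,800,3),np.uint8);c[:,:520]=a;c[:180,520:800]=b;b2=cv2.resize(im[60:400,40:240],(259,440-180+0));c[180:440,520:779]=b2[:260]
cv2.imwrite("pics/c3.png",c[...,::-1])
E
```

```text
t 3.9 tcp [0.5398 0.1176 0.2983] jawang 97.83 F [ 0.6 -0.1 -6.1] w 0.0352 {'x': np.float64(-0.0043), 'y': np.float64(-0.0012), 'z': np.float64(0.006), 'spin': np.float64(-0.0038)}
```

View pics/c3.png

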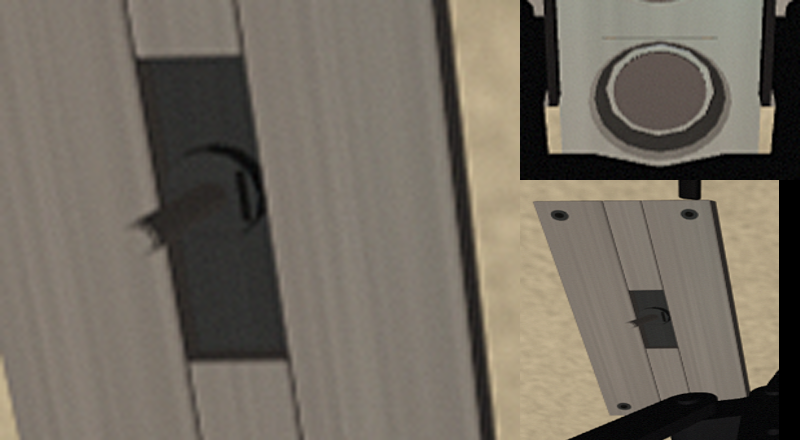

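```bash
python3 - <<'E'
from h import *
k=np.load("k3.npy",allow_pickle=True).item()
f=lambda a,b,z:px2w(90+a/4,190+b/4,z,k)
W=[f(*q,.01) for q in((137,62),(243,57),(287,357),(190,357))]
for w in W:print(w.round(4))
c=np.mean(W,0);d=(W[0]+W[1]-W[2]-W[3])/2;a=np.arctan2(-d[1],-d[0]);print("mid",c,"ang",np.degrees(a),np.linalg.norm(d))
p=f(146,233,.036);print("post top",p,"base proj",w2px([p[0],p[1],.01],k))
u=np.array([np.cos(a),np.sin(a)]);n=np.array([-u[1],u[0]]);e=(p-c)[:2];print("along",e@u,"across",e@n)
for x,y in((62,91),(198,90)):print("corner",px2w(x,y,.01,k))
# held block: pocket ring centre at z = tcp-.187+.049
z=.2983-.187+.049
cu,cv=250+(660-520)/2,330+100/2
print("pocket",px2w(cu,cv,z,k))
for x,y in((256,97),(382,97),(319,164)):print("bl",px2w(x,y,z,k))
E
python3 - <<'E'
import cv2
im=cv2.imread("pics/w3.png");c=cv2.resize(im[85:415,50:400],None,fx=1.8,fy=1.8,interpolation=2);cv2.imwrite("pics/c4.png",c)
E
```

```text
[ 0.5382 -0.0251  0.01  ]
[ 0.5346 -0.006   0.01  ]
[0.593  0.0026 0.01  ]
[ 0.5956 -0.016   0.01  ]
mid [ 0.56533752 -0.01111213  0.01      ] ang 8.686291543586771 0.0585711060826502
post top [ 0.56056746 -0.01059659  0.036     ] base proj [144.42712388 237.28327757]
along -0.004637485593974233 across 0.0012300242529153724
corner [ 0.46529867 -0.06471941  0.01      ]
corner [0.45234862 0.02497665 0.01      ]
pocket [0.55022729 0.11994357 0.1603    ]
bl [0.46068743 0.08972499 0.1603    ]
bl [0.45593936 0.12428792 0.1603    ]
bl [0.47639047 0.10947671 0.1603    ]
```

View pics/c4.png

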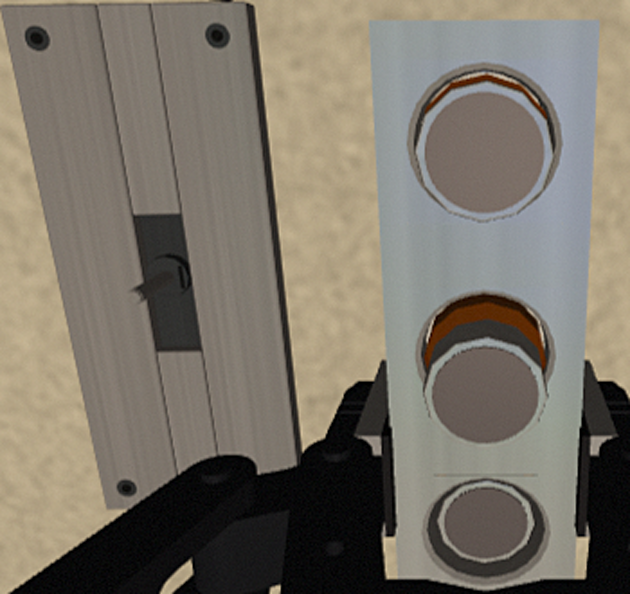

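```bash
python3 -c "
from h import *
plan([.5489,-.0135,.245],np.radians(98.3))"
```

```text
t 3.95 tcp [0.54   0.1185 0.2985] jawang 97.92 F [-0.2  0.8 -5. ] w 0.035 {'x': np.float64(0.1334), 'y': np.float64(0.0233), 'z': np.float64(-0.3301), 'spin': np.float64(-0.0084)}
```

```bash
python3 -m jog '[{"x":0.0,"y":0.008,"z":-0.09,"spin":-0.008,"grip":0},{"x":0.03,"y":0.015,"z":-0.18,"spin":-0.008,"grip":0},{"x":0.07,"y":0.02,"z":-0.26,"spin":-0.008,"grip":0},{"x":0.11,"y":0.023,"z":-0.31,"spin":-0.008,"grip":0},{"x":0.13,"y":0.023,"z":-0.33,"spin":-0.008,"grip":0}]' >/dev/null;python3 -m jog '[{"x":0,"y":0,"z":0,"spin":0,"grip":0},{"x":0,"y":0,"z":0,"spin":0,"grip":0},{"x":0,"y":0,"z":0,"spin":0,"grip":0}]'; python3 - <<'E'
from h import *
plan([.5489,-.0135,.245],np.radians(98.3))
im=robot.grab_frame("side");cv2.imwrite("pics/s2.png",im[...,::-1])
plan([.5489,-.0135,.245],np.radians(98.3))
E
```

```text
clock: 4.62
tool_pos: [0.5501, -0.0116, 0.2482]
tcp_rot: [-1.317, 1.134, 1.317]
wrist_force: [0.2, 0.8, -5.4]
width: 0.0351
t 4.62 tcp [ 0.5501 -0.0116  0.2482] jawang 98.49 F [ 0.2  0.8 -5.4] w 0.0351 {'x': np.float64(0.008), 'y': np.float64(0.0036), 'z': np.float64(-0.0043), 'spin': np.float64(0.0043)}
t 4.67 tcp [ 0.5502 -0.0116  0.2487] jawang 98.51 F [-0.  -0.8 -5.1] w 0.0352 {'x': np.float64(0.0092), 'y': np.float64(0.004), 'z': np.float64(-0.0042), 'spin': np.float64(0.0046)}
```

```bash
Z='"spin":-0.004,"grip":0'; python3 -m jog '[{"x":0.01,"y":0.004,"z":-0.0043,"spin":-0.004,"grip":0},{"x":0.03,"y":0.004,"z":-0.0043,"spin":-0.004,"grip":0},{"x":0.03,"y":0.004,"z":-0.0043,"spin":-0.004,"grip":0},{"x":0.03,"y":0.004,"z":-0.0043,"spin":-0.004,"grip":0}]'|sed -n 2,4p
for i in 1 2 3; do python3 -m jog '[{"x":0.005,"y":0,"z":0,"spin":0,"grip":0},{"x":0.005,"y":0,"z":0,"spin":0,"grip":0}]'|sed -n 2,4p;done
```

```text
tool_pos: [0.5478, -0.0146, 0.2347]
tcp_rot: [-1.318, 1.135, 1.321]
wrist_force: [0.5, -0.2, -4.8]
tool_pos: [0.5483, -0.015, 0.2333]
tcp_rot: [-1.318, 1.135, 1.319]
wrist_force: [0.3, -0.1, -5.3]
tool_pos: [0.5483, -0.0152, 0.2314]
tcp_rot: [-1.318, 1.135, 1.319]
wrist_force: [-0.3, 0.0, -5.8]
tool_pos: [0.5482, -0.0152, 0.2293]
tcp_rot: [-1.318, 1.135, 1.319]
wrist_force: [-0.0, 0.2, -7.0]
```

```bash
python3 -m jog '[{"x":0.0,"y":-0.001,"z":0.0035,"spin":0,"grip":0},{"x":0.005,"y":-0.001,"z":0.0035,"spin":0,"grip":0},{"x":0.005,"y":-0.001,"z":0.0035,"spin":0,"grip":0}]'|sed -n 2,4p
for i in 1 2 3; do python3 -m jog '[{"x":0.004,"y":0,"z":0,"spin":0,"grip":0},{"x":0.004,"y":0,"z":0,"spin":0,"grip":0}]'|grep -v rot|sed -n 2,4p;done
```

```text
tool_pos: [0.5485, -0.0136, 0.2273]
tcp_rot: [-1.318, 1.135, 1.319]
wrist_force: [0.1, 0.9, -5.5]
tool_pos: [0.5484, -0.0136, 0.2256]
wrist_force: [-0.4, 0.7, -5.2]
width: 0.0353
tool_pos: [0.5484, -0.0137, 0.2241]
wrist_force: [-0.3, 0.6, -4.9]
width: 0.0352
tool_pos: [0.5486, -0.0137, 0.223]
wrist_force: [0.7, -1.5, -4.2]
width: 0.0355
```

```bash

for i in 1 2; do python3 -m jog '[{"x":0.003,"y":0,"z":0,"spin":0,"grip":0},{"x":0.003,"y":0,"z":0,"spin":0,"grip":0}]'|grep -v rot|sed -n 2,3p;done; python3 -c "
from h import *
print(pose()[2]['torque'])"
```

```text
tool_pos: [0.5488, -0.014, 0.2217]
wrist_force: [1.5, -1.5, -6.4]
tool_pos: [0.5489, -0.014, 0.2204]
wrist_force: [1.3, -0.8, -5.1]
[-0.38297484 -0.51886064 -0.05910833]
```

```bash

for i in 1 2 3; do python3 -m jog '[{"x":0.003,"y":0,"z":0,"spin":0,"grip":0},{"x":0.003,"y":0,"z":0,"spin":0,"grip":0}]'|grep -v rot|sed -n 2,3p;done; python3 -c "
from h import *
print(pose()[2]['torque'])"
```

```text
tool_pos: [0.5489, -0.014, 0.2193]
wrist_force: [2.1, -3.0, -5.1]
tool_pos: [0.5489, -0.014, 0.2182]
wrist_force: [1.9, -2.7, -5.2]
tool_pos: [0.5489, -0.014, 0.2171]
wrist_force: [2.4, -3.5, -3.6]
[-0.69287461 -0.69247181 -0.04764225]
```

```bash
python3 -m jog '[{"x":0,"y":-0.0012,"z":-0.002,"spin":0,"grip":0},{"x":0,"y":-0.0012,"z":-0.002,"spin":0,"grip":0}]'|grep -v rot|sed -n 2,3p
for i in 1 2 ; do python3 -m jog '[{"x":0.003,"y":0,"z":0,"spin":0,"grip":0},{"x":0.003,"y":0,"z":0,"spin":0,"grip":0}]'|grep -v rot|sed -n 2,3p;done; python3 -c "
from h import *
print(pose()[2]['torque'])"
```

```text
tool_pos: [0.5492, -0.0143, 0.2171]
wrist_force: [1.4, -1.7, -1.7]
tool_pos: [0.5493, -0.0142, 0.2165]
wrist_force: [0.5, -1.4, 2.0]
tool_pos: [0.5493, -0.0142, 0.2152]
wrist_force: [-0.9, -0.3, 3.6]
[-0.23322055 -0.20255582 -0.02839644]
```

Lateral load is gone and the vertical load is now +9 N relative to hanging, so the post is on the vial. I'll keep pressing in small steps.

```bash

for i in 1 2 3 4 ; do python3 -m jog '[{"x":0.0025,"y":0,"z":0,"spin":0,"grip":0},{"x":0.005,"y":0,"z":0,"spin":0,"grip":0}]'|grep -v rot|sed -n 2,3p;done; python3 -c "
from h import *
print(pose()[2]['torque'])"
```

```text
tool_pos: [0.5493, -0.0143, 0.213]
wrist_force: [-0.5, -0.8, 3.6]
tool_pos: [0.5493, -0.0143, 0.2105]
wrist_force: [-0.3, -0.8, 3.3]
tool_pos: [0.5492, -0.0143, 0.2084]
wrist_force: [-0.1, -1.3, 3.9]
tool_pos: [0.5492, -0.0144, 0.2063]
wrist_force: [0.9, -1.0, 3.4]
[-0.10156357 -0.39975726  0.01437342]
```

```bash

for i in 1 2 3 ; do python3 -m jog '[{"x":0.0025,"y":0,"z":0,"spin":0,"grip":0},{"x":0.005,"y":0,"z":0,"spin":0,"grip":0}]'|grep -v rot|sed -n 2,3p;done; python3 -c "
from h import *
print(pose()[2]['torque'])"
```

```text
tool_pos: [0.5492, -0.0144, 0.2043]
wrist_force: [0.1, 0.2, 3.8]
tool_pos: [0.5489, -0.0145, 0.2011]
wrist_force: [2.5, -2.2, -2.7]
tool_pos: [0.5489, -0.0146, 0.1992]
wrist_force: [3.4, -1.8, -3.5]
[-0.45551848 -0.71857    -0.03072464]
```

Pads passed. On to plate contact, 1 mm at a time.

```bash

for i in 1 2 3 ; do python3 -m jog '[{"x":0.002,"y":0,"z":0,"spin":0,"grip":0},{"x":0.002,"y":0,"z":0,"spin":0,"grip":0}]'|grep -v rot|sed -n 2,3p;done; python3 -c "
from h import *
print(pose()[2]['torque'])"
```

```text
tool_pos: [0.5489, -0.0146, 0.1987]
wrist_force: [3.5, -2.6, -6.0]
tool_pos: [0.5489, -0.0145, 0.1983]
wrist_force: [3.4, -2.8, -4.9]
tool_pos: [0.5489, -0.0145, 0.1978]
wrist_force: [2.6, -2.8, -4.1]
[-0.61533169 -0.56251898 -0.09058181]
```

```bash

for i in 1 2 3 ; do python3 -m jog '[{"x":0.0015,"y":-0.0005,"z":-0.0005,"spin":0,"grip":0},{"x":0.0015,"y":-0.0005,"z":-0.0005,"spin":0,"grip":0}]'|grep -v rot|sed -n 2,3p;done; python3 -c "
from h import *
print(pose()[2]['torque'])"
```

```text
tool_pos: [0.5491, -0.0145, 0.1973]
wrist_force: [1.0, -2.9, -2.9]
tool_pos: [0.5492, -0.0146, 0.1973]
wrist_force: [-1.7, -1.6, 0.8]
tool_pos: [0.5492, -0.0146, 0.1973]
wrist_force: [-3.8, -2.2, 4.5]
[-0.30785963  0.61624661 -0.02599215]
```

```bash

for i in 1 2 ; do python3 -m jog '[{"x":0.0015,"y":0,"z":0,"spin":0,"grip":0},{"x":0.0015,"y":0,"z":0,"spin":0,"grip":0}]'|grep -v rot|sed -n 2,3p;done; python3 - <<'E'
from h import *
print(pose()[2]['torque']);k=robot.calibration("wrist");im=robot.grab_frame("wrist");s=robot.grab_frame("side")
c=np.zeros((480,800,3),np.uint8);c[:,:400]=im[:,120:520];c[:400,400:]=cv2.resize(s[200:320,240:360],(400,400),interpolation=2);cv2.imwrite("pics/c5.png",c[...,::-1])
E
```

```text
tool_pos: [0.5492, -0.0146, 0.1973]
wrist_force: [-5.4, -0.9, 8.1]
tool_pos: [0.5492, -0.0146, 0.1972]
wrist_force: [-6.8, -1.2, 10.4]
[-0.22309672  1.04626559 -0.0441088 ]
```

View pics/c5.png

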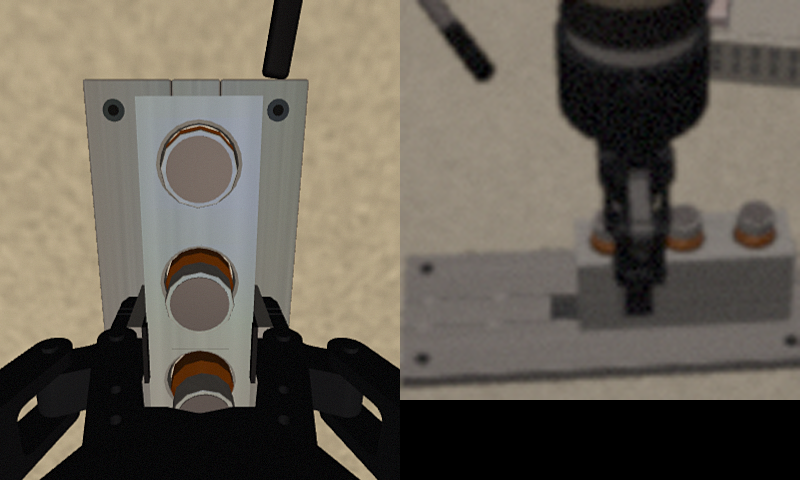

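```bash
python3 -m jog '[{"x":-0.003,"y":0,"z":0,"spin":0,"grip":0},{"x":-0.003,"y":0,"z":0,"spin":0,"grip":0.7},{"x":-0.003,"y":0,"z":0,"spin":0,"grip":0.7},{"x":-0.003,"y":0,"z":0,"spin":0,"grip":0.7},{"x":-0.003,"y":0,"z":0,"spin":0,"grip":0.7}]'|grep -v rot;python3 -m jog '[{"x":-0.003,"y":0,"z":0,"spin":0,"grip":0.7},{"x":-0.05,"y":0,"z":0,"spin":0,"grip":0.7},{"x":-0.12,"y":0,"z":0,"spin":0,"grip":0.7},{"x":-0.17,"y":-0.03,"z":0,"spin":0,"grip":0.7},{"x":-0.17,"y":-0.03,"z":0,"spin":0,"grip":0.7}]'|grep -v rot;python3 -m jog '[{"x":0,"y":0,"z":0,"spin":0,"grip":0.7},{"x":0,"y":0,"z":0,"spin":0,"grip":0.7}]' >/dev/null; python3 - <<'E'
from h import *
plan([.5611,-.0129,.2395],np.radians(98.3))
k=robot.calibration("wrist");im=robot.grab_frame("wrist");cv2.imwrite("pics/w6.png",im[...,::-1])
z=.076
for n in("vial","tall_a"):
  for r in robot.regions_of(n,"wrist")[:3]:
    ys,xs=np.nonzero(r["region"]);print(n,round(r["p"],2),r["rect"],px2w(xs.mean(),ys.mean(),.074,k).round(4))
E
```

```text
clock: 10.6
tool_pos: [0.5498, -0.0146, 0.1959]
wrist_force: [0.4, -0.0, -0.9]
width: 0.0598
clock: 11.02
tool_pos: [0.5647, -0.0132, 0.2698]
wrist_force: [0.5, -0.1, 1.5]
width: 0.0602
t 11.18 tcp [ 0.5613 -0.013   0.2634] jawang 98.57 F [-0.3 -0.1  0.8] w 0.0598 {'x': np.float64(0.0598), 'y': np.float64(0.0005), 'z': np.float64(0.0004), 'spin': np.float64(0.0059)}
vial 0.82 [300.1, 255.1, 46.8, 55.1] [ 0.5571 -0.0119  0.074 ]
tall_a 0.6 [295.8, 182.5, 45.8, 50.6] [ 0.5215 -0.0181  0.074 ]
tall_a 0.6 [297.7, 99.2, 46.2, 52.7] [ 0.4866 -0.0235  0.074 ]
```

View pics/w6.png

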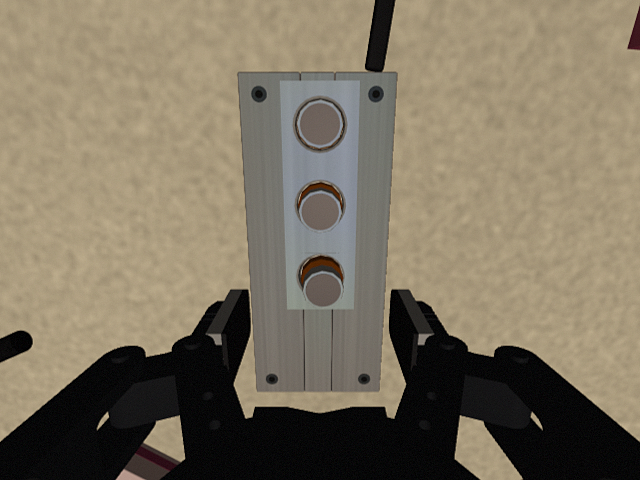

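```bash
python3 - <<'E'
from h import *
k=robot.calibration("wrist");print(px2w(323,289,.076,k),px2w(320,125,.074,k),px2w(320.5,211,.074,k))
plan([.5611,-.0129,.2395],np.radians(98.3))
E
python3 -m jog '[{"x":0.03,"y":0,"z":0.001,"spin":0,"grip":0.6},{"x":0.05,"y":0,"z":0.001,"spin":0,"grip":0.6},{"x":0.06,"y":0,"z":0.001,"spin":0,"grip":0.6},{"x":0.06,"y":0,"z":0.001,"spin":0,"grip":0.6},{"x":0.06,"y":0,"z":0.001,"spin":0,"grip":0.6}]'
```

```text
[ 0.55833166 -0.01077085  0.076     ] [ 0.48565485 -0.02315115  0.074     ] [ 0.52186772 -0.01746443  0.074     ]
t 11.33 tcp [ 0.5607 -0.013   0.2623] jawang 98.56 F [-0.5  0.7 -0.5] w 0.0595 {'x': np.float64(0.057), 'y': np.float64(-0.0011), 'z': np.float64(0.0), 'spin': np.float64(0.0058)}
clock: 11.75
tool_pos: [0.5611, -0.0126, 0.2391]
tcp_rot: [-1.317, 1.136, 1.32]
wrist_force: [-0.5, 0.6, 0.2]
width: 0.051
```

```bash
python3 -m jog '[{"x":0,"y":0.004,"z":0.0025,"spin":0,"grip":0.6},{"x":0,"y":0.004,"z":0.0025,"spin":0,"grip":0.4},{"x":0,"y":0.004,"z":0.0025,"spin":0,"grip":0.3},{"x":0,"y":0.004,"z":0.0025,"spin":0,"grip":0},{"x":0,"y":0.004,"z":0.0025,"spin":0,"grip":0}]'|grep -v rot;python3 -m jog '[{"x":0,"y":0,"z":0,"spin":0,"grip":0},{"x":0,"y":0,"z":0,"spin":0,"grip":0},{"x":0,"y":0,"z":0,"spin":0,"grip":0}]'|grep -v rot
```

```text
clock: 12.17
tool_pos: [0.5602, -0.012, 0.241]
wrist_force: [1.1, -0.1, 1.9]
width: 0.0167
clock: 12.42
tool_pos: [0.5602, -0.012, 0.241]
wrist_force: [-0.8, 0.4, 3.7]
width: 0.0161
```

```bash
python3 - <<'E'
from h import *
im=robot.grab_frame("wrist");s=robot.grab_frame("side");print(pose()[2]["width"])
c=np.zeros((480,800,3),np.uint8);c[:,:400]=cv2.resize(im[220:460,220:420],(400,480),interpolation=2);c[:400,400:]=cv2.resize(s[210:310,250:350],(400,400),interpolation=2);cv2.imwrite("pics/c7.png",c[...,::-1])
E
```

```text
0.016278309547924936
```

View pics/c7.png

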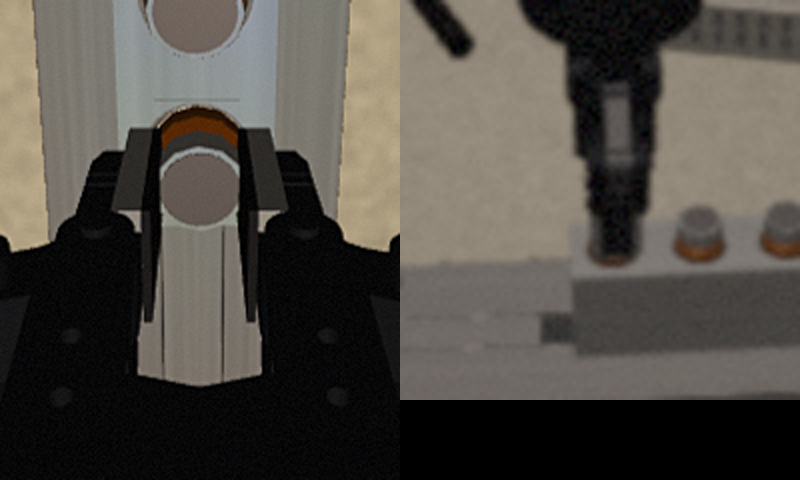

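```bash
python3 -m jog '[{"x":-0.005,"y":0,"z":0,"spin":0,"grip":0},{"x":-0.01,"y":0,"z":0,"spin":0,"grip":0},{"x":-0.015,"y":0,"z":0,"spin":0,"grip":0}]'|grep -v rot;python3 -m jog '[{"x":-0.01,"y":0,"z":0,"spin":0,"grip":0},{"x":-0.02,"y":0,"z":0,"spin":0,"grip":0},{"x":-0.03,"y":0,"z":0,"spin":0,"grip":0},{"x":-0.04,"y":0,"z":0,"spin":0,"grip":0}]'|grep -v rot;python3 -m jog '[{"x":-0.02,"y":0,"z":0,"spin":0,"grip":0},{"x":-0.04,"y":0,"z":0,"spin":0,"grip":0},{"x":-0.07,"y":0,"z":0,"spin":0,"grip":0},{"x":-0.1,"y":0,"z":0,"spin":0,"grip":0},{"x":-0.15,"y":0,"z":0,"spin":0,"grip":0}]'|grep -v rot; python3 - <<'E'
from h import *
im=robot.grab_frame("wrist");s=robot.grab_frame("side");plan([.4434,-.2875,.30],np.pi/2)
c=np.zeros((480,800,3),np.uint8);c[:,:400]=im[:,120:520];c[:400,400:]=cv2.resize(s[170:310,230:370],(400,400),interpolation=2);cv2.imwrite("pics/c8.png",c[...,::-1])
E
```

```text
clock: 12.77
tool_pos: [0.5596, -0.012, 0.2455]
wrist_force: [-0.3, -0.7, -0.2]
width: 0.0165
clock: 13.1
tool_pos: [0.5598, -0.0119, 0.2627]
wrist_force: [-0.7, -0.4, 0.3]
width: 0.0164
clock: 13.52
tool_pos: [0.5594, -0.0119, 0.3223]
wrist_force: [-0.5, 0.5, -0.3]
width: 0.0163
t 13.62 tcp [ 0.5612 -0.0121  0.3274] jawang 98.56 F [-0.1 -0.   0.8] w 0.0165 {'x': np.float64(0.0668), 'y': np.float64(0.3943), 'z': np.float64(-0.6368), 'spin': np.float64(0.1903)}
```

View pics/c8.png

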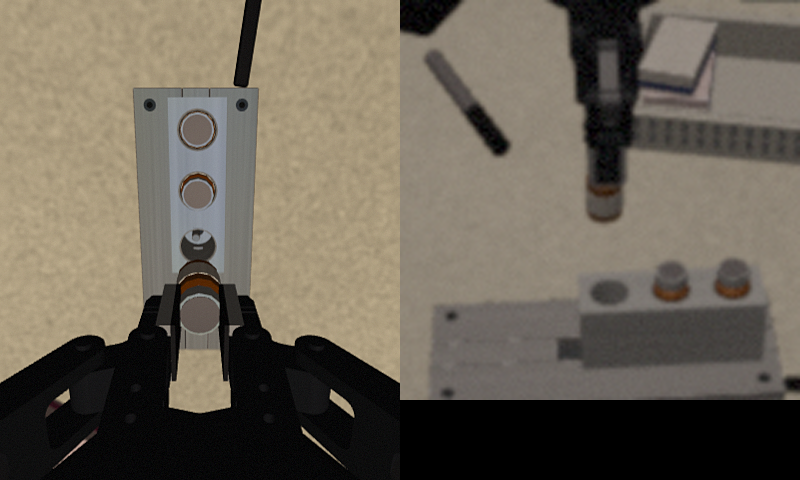

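```bash
python3 -m jog '[{"x":0,"y":0.05,"z":-0.08,"spin":0.06,"grip":0},{"x":0,"y":0.1,"z":-0.16,"spin":0.12,"grip":0},{"x":0.01,"y":0.15,"z":-0.24,"spin":0.18,"grip":0},{"x":0.02,"y":0.2,"z":-0.32,"spin":0.24,"grip":0},{"x":0.03,"y":0.25,"z":-0.39,"spin":0.28,"grip":0}]' |grep -v rot; python3 -c "
from h import *
plan([.4434,-.2875,.30],np.radians(86))"
```

```text
clock: 14.03
tool_pos: [0.4834, -0.1827, 0.3102]
wrist_force: [0.3, -0.3, 0.1]
width: 0.0165
t 14.03 tcp [ 0.4834 -0.1827  0.3102] jawang 85.84 F [ 0.3 -0.3  0.1] w 0.0165 {'x': np.float64(0.0257), 'y': np.float64(0.0808), 'z': np.float64(-0.2684), 'spin': np.float64(-0.0035)}
```

```bash
python3 -m jog '[{"x":0.01,"y":0.03,"z":-0.08,"spin":0,"grip":0},{"x":0.02,"y":0.06,"z":-0.16,"spin":0,"grip":0},{"x":0.025,"y":0.08,"z":-0.23,"spin":0,"grip":0},{"x":0.025,"y":0.08,"z":-0.265,"spin":0,"grip":0},{"x":0.025,"y":0.08,"z":-0.265,"spin":0,"grip":0}]' |grep -v rot; python3 -m jog '[{"x":0,"y":0,"z":0,"spin":0,"grip":0},{"x":0,"y":0,"z":0,"spin":0,"grip":0}]'>/dev/null;python3 - <<'E'
from h import *
plan([.4434,-.2875,.30],np.radians(86))
k=robot.calibration("wrist");im=robot.grab_frame("wrist")
for r in robot.regions_of("basket","wrist")[:2]:
    ys,xs=np.nonzero(r["region"]);print(r["p"],r["rect"])
    for q in cv2.boxPoints(cv2.minAreaRect(np.c_[xs,ys].astype(np.float32))):print(q,px2w(*q,.04,k).round(4))
p,M,o=pose();print(w2px([p[0],p[1],.004],k))
c=np.zeros((480,800,3),np.uint8);c[:,:640]=im;cv2.imwrite("pics/c9.png",im[...,::-1])
E
```

```text
clock: 14.45
tool_pos: [0.4441, -0.2872, 0.2999]
wrist_force: [-0.3, 0.6, -0.5]
width: 0.0164
t 14.62 tcp [ 0.4453 -0.2838  0.3003] jawang 86.01 F [ 0.1 -0.2 -0.3] w 0.0161 {'x': np.float64(0.0007), 'y': np.float64(0.004), 'z': np.float64(-0.0095), 'spin': np.float64(0.0002)}
0.68 [199.1, 150.6, 231.9, 258.6]
[199. 151.] [ 0.3796 -0.3532  0.04  ]
[429. 151.] [ 0.3896 -0.2106  0.04  ]
[429. 407.] [ 0.5843 -0.207   0.04  ]
[199. 407.] [ 0.5715 -0.3854  0.04  ]
0.32 [627.2, 241.8, 11.8, 129.2]
[631. 242.] [ 0.4587 -0.0743  0.04  ]
[639. 242.] [ 0.4591 -0.069   0.04  ]
[639. 372.] [ 0.5633 -0.0497  0.04  ]
[631. 372.] [ 0.5629 -0.0558  0.04  ]
[318.6044509  229.75100513]
```

View pics/c9.png

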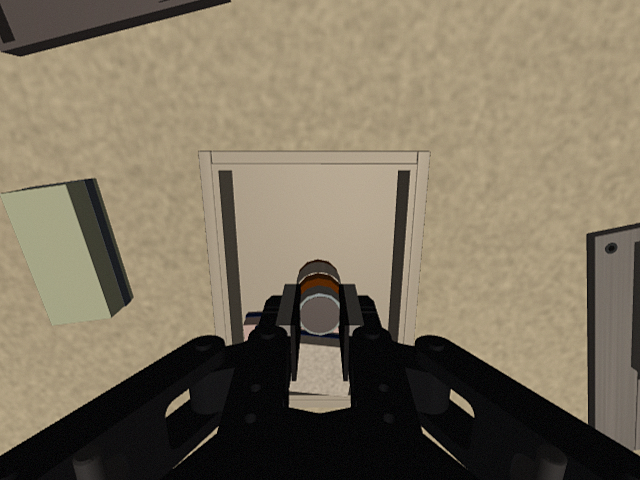

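```bash
python3 -m jog '[{"x":0.05,"y":0.004,"z":-0.005,"spin":0,"grip":0},{"x":0.1,"y":0.004,"z":-0.005,"spin":0,"grip":0},{"x":0.15,"y":0.004,"z":-0.005,"spin":0,"grip":0},{"x":0.185,"y":0.004,"z":-0.005,"spin":0,"grip":0},{"x":0.205,"y":0.004,"z":-0.005,"spin":0,"grip":0}]' |grep -v rot; for i in 1 2 3 4; do python3 -m jog '[{"x":0.002,"y":0,"z":0,"spin":0,"grip":0},{"x":0.002,"y":0,"z":0,"spin":0,"grip":0}]'|grep -v rot|sed -n 2,3p;done
```

```text
clock: 15.13
tool_pos: [0.4429, -0.2847, 0.216]
wrist_force: [-0.6, 0.3, -1.1]
width: 0.0166
tool_pos: [0.4433, -0.2857, 0.2173]
wrist_force: [0.5, -0.7, -0.5]
tool_pos: [0.4437, -0.2867, 0.2181]
wrist_force: [0.1, 0.1, -0.2]
tool_pos: [0.4434, -0.2867, 0.2167]
wrist_force: [-0.4, 0.2, 0.1]
tool_pos: [0.4431, -0.2866, 0.2152]
wrist_force: [0.9, 0.2, -0.8]
```

```bash
for i in 1 2 3 4 5; do python3 -m jog '[{"x":0.0025,"y":0,"z":0,"spin":0,"grip":0},{"x":0.0025,"y":0,"z":0,"spin":0,"grip":0}]'|grep -v rot|sed -n 2,3p;done
```

```text
tool_pos: [0.443, -0.2864, 0.2138]
wrist_force: [-1.1, 0.1, -0.2]
tool_pos: [0.443, -0.2864, 0.2127]
wrist_force: [0.6, -0.9, -0.8]
tool_pos: [0.443, -0.2864, 0.2118]
wrist_force: [-0.2, -0.1, -1.2]
tool_pos: [0.443, -0.2864, 0.2108]
wrist_force: [-0.0, 0.3, 0.3]
tool_pos: [0.443, -0.2864, 0.2098]
wrist_force: [0.1, -1.0, -0.7]
```

```bash
for i in 1 2 3; do python3 -m jog '[{"x":0.0012,"y":0,"z":0,"spin":0,"grip":0},{"x":0.0012,"y":0,"z":0,"spin":0,"grip":0}]'|grep -v rot|sed -n 2,3p;done
```

```text
tool_pos: [0.4431, -0.2864, 0.2094]
wrist_force: [0.3, 0.1, -0.5]
tool_pos: [0.4432, -0.2865, 0.2094]
wrist_force: [-0.1, 0.7, 1.4]
tool_pos: [0.4433, -0.2865, 0.2093]
wrist_force: [-0.9, 0.3, 4.1]
```

```bash
python3 -m jog '[{"x":-0.0015,"y":0,"z":0,"spin":0,"grip":0},{"x":-0.0015,"y":0,"z":0,"spin":0,"grip":0.25},{"x":-0.0015,"y":0,"z":0,"spin":0,"grip":0.35},{"x":-0.0015,"y":0,"z":0,"spin":0,"grip":0.5},{"x":-0.0015,"y":0,"z":0,"spin":0,"grip":0.5}]'|grep -v rot; python3 -m jog '[{"x":-0.01,"y":0,"z":0,"spin":0,"grip":0.5},{"x":-0.04,"y":0,"z":0,"spin":0,"grip":0.5},{"x":-0.1,"y":0,"z":0,"spin":0,"grip":0.5},{"x":-0.18,"y":0,"z":0,"spin":0,"grip":0.5},{"x":-0.26,"y":0,"z":0,"spin":0,"grip":0.5}]'|grep -v rot;python3 -m jog '[{"x":0,"y":0,"z":0,"spin":0,"grip":0.5},{"x":0,"y":0,"z":0,"spin":0,"grip":0.5},{"x":0,"y":0,"z":0,"spin":0,"grip":0.5}]' >/dev/null; python3 - <<'E'
from h import *
plan([.4434,-.2875,.30])
k=robot.calibration("wrist");im=robot.grab_frame("wrist")
for r in robot.regions_of("vial","wrist")[:2]:
    ys,xs=np.nonzero(r["region"]);print(r["p"],r["rect"],px2w(xs.mean(),ys.mean(),.04,k))
s=robot.grab_frame("side")
for n in("vial","tall_a","block"):
  for r in robot.regions_of(n,"side")[:3]:print(n,r["p"],r["rect"])
t=robot.grab_frame("top")
c=np.zeros((600,800,3),np.uint8);c[:300,:400]=im[60:360,100:500];c[:300,400:]=cv2.resize(s[150:240,290:410],(400,300),interpolation=2);c[300:,:400]=cv2.resize(s[240:330,230:350],(400,300),interpolation=2);c[300:,400:]=cv2.resize(t,(400,300),interpolation=3);cv2.imwrite("pics/c10.png",c[...,::-1])
E
```

```text
clock: 17.55
tool_pos: [0.443, -0.2864, 0.2088]
wrist_force: [0.0, 0.8, -0.6]
width: 0.0426
clock: 17.97
tool_pos: [0.4427, -0.2861, 0.3145]
wrist_force: [0.5, -0.0, -0.4]
width: 0.0425
t 18.22 tcp [ 0.4432 -0.2866  0.3141] jawang 85.96 F [ 0.5  0.5 -0.9] w 0.0426 {'x': np.float64(0.0352), 'y': np.float64(-0.0007), 'z': np.float64(-0.0023)}
0.83 [305.8, 213.3, 33.2, 41.5] [ 0.44027783 -0.28631387  0.04      ]
0.21 [577.7, 221.1, 61.4, 219.1] [ 0.53288443 -0.07163109  0.04      ]
vial 0.58 [363.0, 190.7, 14.9, 18.7]
tall_a 0.6 [340.3, 260.6, 12.8, 16.7]
tall_a 0.54 [317.2, 263.6, 14.8, 11.6]
block 0.95 [291.3, 264.0, 68.3, 34.8]
```

```bash
python3 - <<'E'
from h import *
for c in("wrist","side"):
    k=robot.calibration(c)
    P=np.array([w2px([.4425+.011*np.cos(t),-.2863+.011*np.sin(t),z],k) for t in np.linspace(0,6.28,40) for z in(.004,.033)]+[w2px([.4425+.01*np.cos(t),-.2863+.01*np.sin(t),.044],k) for t in np.linspace(0,6.28,40)])
    print(c,P.min(0),np.ptp(P,axis=0))
robot.close_job()
E
```

```text
wrist [302.51577141 212.46485574] [30.47595938 41.90268626]
side [365.09454886 188.74179545] [10.9631099  20.61075733]
the job is handed in; nothing more can be done
```

The job is handed in at about 18 s of the 72 s allowed. The short vial stands upright in the white basket, and the block is on the stand with both tall vials in their pockets.

- **Pressing:** I gripped the block near the short vial's end and set its access hole over the post. The post took about 9 N to push the vial up, and the vial came free after about 13 mm. The block met the plate at the expected height. I then pressed to about 15 N, well below the 40 N limit.
- **Drawing out and placing:** I pinched the vial by its cap and drew it straight out; the block did not come with it. I lowered it onto the free floor in small steps until it touched with about 4 N, then let go and rose clear.

**Last checks:**
- **Vial:** in the wrist camera its outline matches an upright vial at (0.442, -0.286) to within about 3 px. The side camera agrees only roughly: 15 x 19 px reported against 11 x 21 px expected.
- **Block and tall vials:** the last picture I viewed was after the vial was drawn out, and it showed the block flat with both tall vials home. The networks still found the block and two tall vials there at the end.
- **Not confirmed:** the viewer refused the final picture because 12 had already been shown. The end state, including the other goods, is confirmed only by numbers, not by eye.
- **Cap grip:** the jaws read 16 mm on the 20 mm cap, less than expected. The vial held steady throughout.

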